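Load the spring-fed battery magazine

ROBOT

A 7-joint arm with a two-finger parallel gripper is mounted at the origin on a cart in front of the work surface, level with it; the furniture and walls round the work are solid. World frame = base frame: x ahead of the robot, y to its left, z up, the work surface at z = 0. Lengths are in m, angles in rad, forces in N, time in s.
With the tool pointing down it reaches from about 0.425 to 0.925 m from the base axis. Payload 6.8 kg.
Tool frame: the origin (TCP) lies between the finger pads; the fingertips stand 17 mm ahead of it and the grasp point (between the pads) lies 2 mm behind it (r.tip_reach is the distance from the TCP to the fingertips, in m); z points along the fingers, y is the line along which they close (so a half turn about z gives the same grasp; the last joint's range is limited). The gripper opens to 85 mm and grips with 20 to 120 N. Pads are 22 mm wide; open, the fingers measure 114 mm over their backs; the gripper's body (76 mm by 85 mm) begins 54 mm behind the grasp point. The pads swing forward as they close: fully open they stand 13 mm farther back than shut.
Start: joints at [-1.349, 0.477, 0.022, 1.555, -0.011, 1.109, -0.083], TCP at [0.219, 0.639, 0.248] pointing down, gripper open.
Joint ranges: [-2.96, 2.96], [-0.34, 2.1], [-1.41, 1.46], [0.24, 2.44], [-1.37, 4.51], [0.17, 1.92], [-2.96, 2.96]. Speed limits (rad/s): [2.39, 2.39, 3.14, 3.14, 3.14, 3.14, 3.14].

INTERFACE

Orientations are given as a unit quaternion [w, x, y, z].
In Python, from station import r, viewer, look_for, silhouettes gives the robot as it stands.
- The arm moves only by the tool play_rows, never from a script. Its argument "commands" is a list of rows, each a list of 2 entries, a list of its own where there are three numbers: the shift along the world's x, y, z in cm, then the turn, a rotation vector about the world's x, y, z in rad. A call has 1 to 12 rows; each row is the pose to reach, as a shift and turn from the pose commanded when the call began; what a row does not reach only later rows make up. A row lasts 1/12 s, in which the tool goes at most 41.7 mm and 7.16 degrees, less where a joint would pass 70% of its speed; a pose out of reach is approached as far as the arm can. A call with a gripper value outside its range is refused whole. "hand" is the finger opening in cm, from 0 to 8.54, set as the call begins (left out, the last holds). The fingers move at their own pace and stop on an object; the grip force is fixed at half the most. Time passes only in rows, so rows that repeat a pose let the fingers close. It gives the time, the measured TCP pose, the force, the opening and the grip force at its end, in the units of the state.
- r.observe(): the state, without advancing time (a new reading comes with each control period).
- viewer.get_image(name): name is "scene" or "top"; returns a dict with "img" (420x560x3 uint8, red, green, blue), "depth" (420x560 float32, m along the optical axis (not along the pixel's ray), 0 where there is no reading), "fov_y" (degrees; the focal length in pixels is half the picture's height over the tangent of half this angle, whatever the lens; pixels are square), "cx", "cy" (the principal point, pixels), "dist" ([k1, k2, p1, p2, k3] as OpenCV has them; the pictures are not rectified), "R" (3x3) and "t" (3): a world point X has camera coordinates R X + t. Camera axes: x right, y down, z forward; pixel columns grow to the right and rows downward; lengths in m; the calibration is good to about 2 mm. A picture is of the moment at which its call begins.
- r.finish_job(): hands the job in; it is judged then, once.
Trained networks look in a picture, given as the dict that the camera call returned (one of the last four; its "shot" number tells which), for a name from the list of things; names that differ only in an ending like _2 or _b are one class to them, and where a whole thing is asked for, a point or a joint stands for the part that bears it (a point fixed in the world has none). Each returns a list of dicts, best first, with "conf" (0 to 1); they miss things now and then, are a little off and sometimes report something else, mostly with a low value. They report only what shows in the picture. A call takes as long as a camera call.
- look_for(label, picture): "point" ([column, row] in pixels, amid what is visible of it).
- silhouettes(label, picture): "region" (420x560 bool, what is visible of it) and "point" ([column, row] in pixels, amid what is visible of it).
The state is a dict: "time": time; "q": joint angles; "joint_velocities": joint speeds; "tau": joint torques, N m; "eef_pos": TCP position; "ee_rot": TCP orientation; "force": force on the tool from outside, world axes, zero at the start; "wrist_torque": the same for the moment, N m; "opening": finger opening in m; "gripper_force": force on a finger pad.
Only numpy, scipy, OpenCV 4.12 (cv2) and the standard library are available. Lean on these libraries where they do the work, as an engineer would, in place of code of your own. Each camera call takes 0.05 s, during which the arm holds its last target. There are 200 camera calls.

TASK

Take the handset that was left across the mouth of the battery magazine and lay it flat on its back on the bench, clear of the magazine. Then load every loose battery pack into the magazine, label up and with its gold contacts towards the end with the copper strips, pressing each one down against the spring until both yellow catches have snapped over it. Once all of them are in, push the red lever right over to its other side, and leave the mug, the finned dummy load and the roll of tape where they stand.

Things in the scene. Friction and masses are not known exactly. Their poses are not given: they have to be found in the camera images.
- magazine: spring-fed battery magazine fixed to the bench, place and heading vary: a grey upright well on a 12 mm base plate (x -79 to 150, y -50 to 50 mm). Origin: centre of the well, on the bench top; x along the well to the end with two copper strips and the red lever, y across it, z up. Loaded, the uppermost pack's origin is at z = 62 mm, those below it 18 mm lower each; holds three
- magazine_mouth (a point): centre of the well's mouth, at rim height (104 mm), axes as the magazine's. Inner faces: end walls x = +-46, corner guides y = +-29 mm (14 and 12 mm thick), 2 mm clearance round a pack, flared 7 mm over the top 8 mm. Each long side has an open slot from top to bottom, x -17 to 17 mm, for the fingers. A pack let go in the mouth rests on the catches' ramps, underside about 88 mm up
- follower (a joint): orange spring plate under the stack: 0 = right up, empty (2 mm below the catches); grows as it is pressed down (m): about 0.016 with one pack caught, 0.018 more for each further one, at most 0.060. Spring 6 N at the top plus 200 N/m
- catch_a (a joint): yellow sprung catch at the copper end: 0 = sprung out over the well, grows as it is pushed back into the wall (m), at most 0.0085; 1 to 2 N. A pack must be pressed down (5 to 20 N) until its top is some 3 mm below the catches' undersides (80 mm up); they then spring over it and, let go, the stack rises against them
- catch_b (a joint): the same catch at the other end, same values
- catch_a_nose (a point): lower edge of that catch's nose: 40 mm from the centre of the well, 6 mm inside the wall, underside flat, 80 mm above the bench; a steep ramp rises from the nose to the wall at 94 mm
- catch_b_nose (a point): the same point of the catch at the other end
- lever (a joint): red-knobbed toggle lever on a grey block on the base plate, 120 mm from the centre of the well at the copper end: 0 = load, leaning to the magazine's +y side; 1.0 rad = feed, leaning to its -y side. Starts at 0 to 0.12. Stays where it is left; a push of under 3 N on the knob moves it. Pivot 34 mm above the bench
- lever_tip (a point): centre of the lever's red knob (26 mm ball), 60 mm from the pivot; it starts about 87 mm above the bench and passes 94 mm in mid-swing
- handset: black hand-held radio lying on its back, at the start across the magazine's mouth, resting on the rim. Body x -110 to 1, y -29 to 26, z 0 to 30 mm; 16 mm thick aerial from x = 0 to 110 at y = -18 mm; 0.29 kg. Origin: underside of the aerial end of the body, x to the aerial. Grasp across the 55 mm width at x = -55. The bench to the left of the lever, about (0.57, 0.355), is free for it
- mug: bystander: stoneware mug 94 mm tall, 81 mm across, standing upright. Origin under it
- dummy_load: bystander: black finned cylinder 44 mm across, 76 mm tall, standing on end. Origin: centre of its underside
- tape_black: bystander: roll of black tape lying flat, 67 mm across, 19 mm high. Origin: centre of its underside
- pack_1: radio battery pack, flat black block 88 x 54 x 18 mm (x, y, z), 0.18 kg: pale label on its top face, row of gold contacts on the top face along the +x end. Origin: centre of its underside; z up when the label is up, x along its length to the contacts. Grasp across the 54 mm width. May be absent
- pack_1_contacts (a point): middle of this pack's contact end, on its top edge (x = 44, z = 18 mm in the pack's frame)
- pack_2: radio battery pack, flat black block 88 x 54 x 18 mm (x, y, z), 0.18 kg: pale label on its top face, row of gold contacts on the top face along the +x end. Origin: centre of its underside; z up when the label is up, x along its length to the contacts. Grasp across the 54 mm width. May be absent
- pack_2_contacts (a point): middle of this pack's contact end, on its top edge (x = 44, z = 18 mm in the pack's frame)
- pack_3: radio battery pack, flat black block 88 x 54 x 18 mm (x, y, z), 0.18 kg: pale label on its top face, row of gold contacts on the top face along the +x end. Origin: centre of its underside; z up when the label is up, x along its length to the contacts. Grasp across the 54 mm width. May be absent
- pack_3_contacts (a point): middle of this pack's contact end, on its top edge (x = 44, z = 18 mm in the pack's frame)

How it is judged:
By the outcome, as a careful person would: the job done as asked, in the order asked, and still so for the second after the job is handed in, with the robot touching nothing.
Of pack_1, pack_2, pack_3 only 2 to 3 are there at a start; the rules pass over those that are not, and their reading is None.
At some moment in a run one of pack_1, pack_2, pack_3 may be knocked a few centimetres aside while the robot is not near it.
It also fails if it takes over 210 s, if anything falls off the work surface, if the arm or the gripper's body presses on something with over 40 N, if the wrist force passes 120 N, or if a joint passes its speed limit or range.

## Working session

There is one attempt and no reset: what is moved stays moved. The work goes in short steps, Python scripts to look and compute and a tool call to move; the robot and the scene stay as the last step left them, time stands still between calls to the robot, and variables do not carry over. Pictures are saved under pics/ and viewed, at most 14 in all, crops included, and the job is handed in when it is done.

Besides the shell and the picture viewer there is one more tool, called after "Call:" by a JSON object that holds its "op" and its "data", one argument or row to a line. play_rows: Moves the arm, as the interface text tells. Its arguments: {"type":"object","properties":{"commands":{"type":"array"},"hand":{"type":"number"}},"required":["commands"]}

```bash
mkdir -p pics; ls; cat > h.py <<'E'
import numpy as np, cv2
from station import r, viewer, look_for, silhouettes
def cam(p):
    f=210/np.tan(np.radians(p["fov_y"])/2)
    return np.array([[f,0,p["cx"]],[0,f,p["cy"]],[0,0,1]]),np.array(p["dist"],float)
def world(p,px,depth=None,z=None):
    K,d=cam(p); px=np.array(px,float).reshape(-1,2)
    n=cv2.undistortPoints(px.reshape(-1,1,2),K,d).reshape(-1,2)
    ray=np.c_[n,np.ones(len(n))]; R=np.array(p["R"]);t=np.array(p["t"])
    if z is None:
        if depth is None: depth=p["depth"][px[:,1].round().astype(int),px[:,0].round().astype(int)]
        return (ray*np.reshape(depth,(-1,1))-t)@R
    c=-R.T@t; dw=ray@R
    return c+dw*((z-c[2])/dw[:,2])[:,None]
def cloud(p,reg):
    v,u=np.nonzero(reg&(p["depth"]>0)); return world(p,np.c_[u,v])
def save(p,n,box=None,s=1):
    im=p["img"][:,:,::-1]
    if box: im=im[box[1]:box[3],box[0]:box[2]]
    cv2.imwrite("pics/"+n,cv2.resize(im,None,fx=s,fy=s,interpolation=cv2.INTER_CUBIC))
def rect(P):
    (c,s,a)=cv2.minAreaRect((P[:,:2]*1000).astype(np.float32)); return np.round(c,1),np.round(s,1),round(a,1)
E
python3 - <<'E'
from h import *
for n in("scene","top"):
    p=viewer.get_image(n); save(p,n+"0.png"); print(n,p["fov_y"],-np.array(p["R"]).T@p["t"])
    for l in("magazine","handset","pack_1","pack_1_contacts","lever_tip","catch_a_nose","mug","dummy_load","tape_black"):
        for d in silhouettes(l,p):
            if d["conf"]<.3: continue
            P=cloud(p,d["region"])
            if len(P)<4: print(l,d["conf"],d["point"],"few");continue
            print(l,round(d["conf"],2),np.round(d["point"]),len(P),rect(P),"z",np.percentile(P[:,2],[5,50,95]).round(3),"w",world(p,d["point"]).round(3))
E
```

```text
pics
scene 48.34830036044693 [0.76062265 1.14584638 0.87678701]
handset 0.58 [245. 208.] 946 (array([687.8,  31.1]), array([168. , 306.2]), 21.8) z [0.11  0.13  0.137] w [[0.643 0.12  0.135]]
handset 0.39 [220. 271.] 438 (array([735.2, 216. ]), array([69.8, 61.9]), 81.6) z [0.002 0.019 0.022] w [[ 0.734  0.206 -0.   ]]
pack_1 0.72 [316. 225.] 412 (array([417.5,  72.8]), array([114.8,  54.9]), 60.3) z [0.005 0.018 0.022] w [[0.433 0.095 0.018]]
pack_1 0.71 [323. 254.] 481 (array([444.8, 212.8]), array([92.3, 54.8]), 84.2) z [0.008 0.018 0.022] w [[0.45  0.226 0.018]]
pack_1 0.64 [338. 284.] 585 (array([452.8, 361.1]), array([106.7,  57. ]), 51.2) z [0.009 0.018 0.021] w [[0.446 0.343 0.015]]
pack_1 0.47 [311. 158.] 623 (array([ 189.3, -712.7]), array([1448.6,   91.4]), 71.4) z [0.009 0.063 0.094] w [[ 0.368 -0.189  0.078]]
pack_1_contacts 0.8 [319. 224.] 419 (array([418.5,  69.2]), array([120. ,  60.5]), 61.0) z [0.004 0.018 0.022] w [[0.423 0.09  0.015]]
mug 0.88 [312. 159.] 585 (array([ 402.4, -159.9]), array([241.1, 105.6]), 51.2) z [0.012 0.063 0.093] w [[ 0.367 -0.192  0.074]]
du
[... 1440 characters left out ...]
[-0.002  0.017  0.022] w [[0.742 0.205 0.001]]
lever_tip 0.44 [226. 160.] 93 (array([642.9, 227.5]), array([28. , 31.8]), 38.0) z [0.056 0.095 0.101] w [[0.644 0.227 0.095]]
catch_a_nose 0.7 [238. 131.] 461 (array([733.2, 212.4]), array([63.6, 63.2]), 43.3) z [-0.002  0.017  0.022] w [[ 0.739  0.206 -0.003]]
mug 0.56 [406. 269.] 1146 (array([ 358.8, -223.1]), array([ 82.4, 122.7]), 54.0) z [0.024 0.036 0.093] w [[ 0.365 -0.235  0.031]]
dummy_load 0.75 [149. 168.] 284 (array([635.6, 453.7]), array([56.1, 40.7]), 53.7) z [0.014 0.061 0.073] w [[0.631 0.435 0.06 ]]
tape_black 0.74 [236. 132.] 493 (array([733.9, 212.8]), array([66.2, 63.9]), 53.5) z [-0.002  0.017  0.022] w [[0.735 0.212 0.005]]
```

```bash
python3 - <<'E'
import cv2
a=cv2.imread("pics/top0.png")[80:320,130:450]; cv2.imwrite("pics/top0c.png",cv2.resize(a,None,fx=2.5,fy=2.5,interpolation=cv2.INTER_CUBIC))
a=cv2.imread("pics/scene0.png")[130:350,140:440]; cv2.imwrite("pics/scene0c.png",cv2.resize(a,None,fx=2.6,fy=2.6,interpolation=cv2.INTER_CUBIC))
E
```

```text
(no output)
```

View pics/top0c.png

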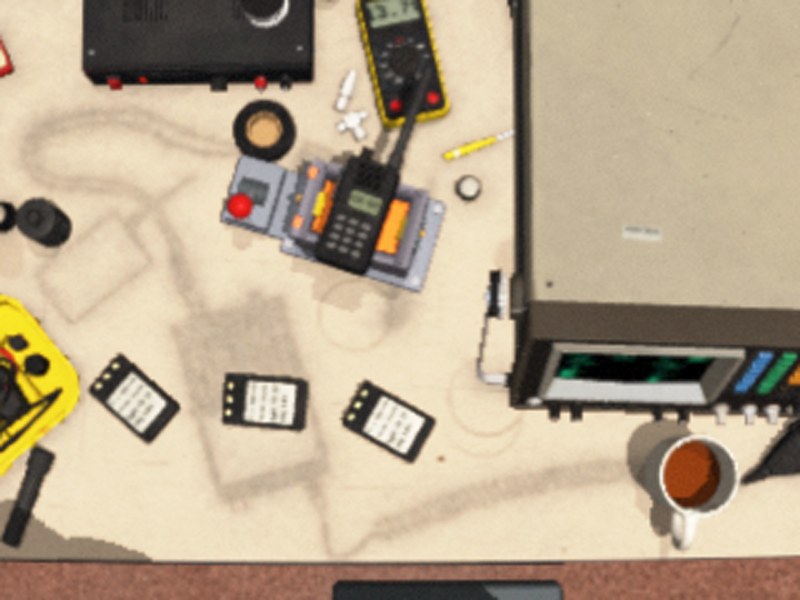

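View pics/scene0c.png

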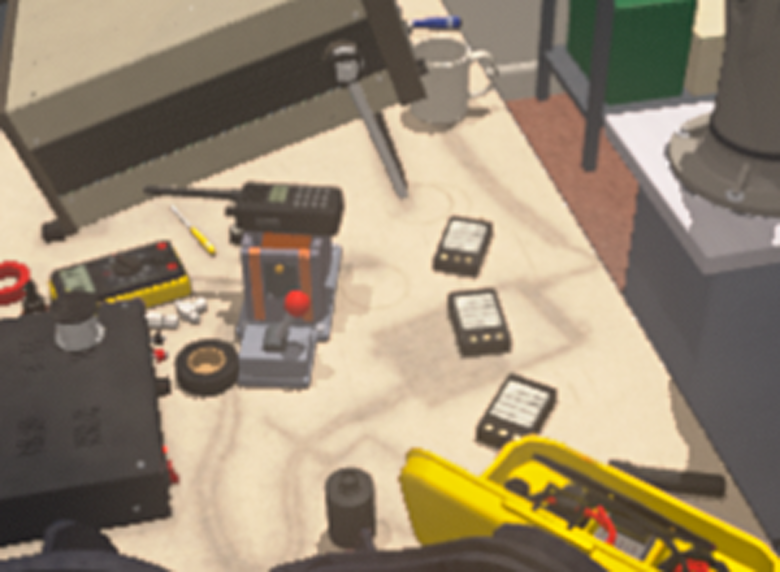

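The top view shows three label-up packs with contacts towards the upper left, at about crop (135,397), (265,402) and (390,420). The handset lies across the well at about (355,215) with its aerial to the upper right, and the red knob is at (240,207). The scene view agrees. Next I get the exact handset pose.

```bash
cat >> h.py <<'E'
def yaw():
    from scipy.spatial.transform import Rotation as Ro
    s=r.observe(); q=s["ee_rot"]; M=Ro.from_quat([q[1],q[2],q[3],q[0]]).as_matrix()
    return s,M,np.degrees(np.arctan2(M[1,1],M[0,1]))  # heading of tool y
E
python3 - <<'E'
from h import *
s,M,y=yaw(); print(s["eef_pos"],"yaw of tool y",y,"z",M[:,2],"tip",r.tip_reach,"open",s["opening"],s["force"])
p=viewer.get_image("top")
d=silhouettes("handset",p)[0]; P=cloud(p,d["region"]); T=P[P[:,2]>.126]
print("top pts",len(T),rect(T), T[:,2].mean())
# body only: drop thin aerial by opening of the mask
m=cv2.morphologyEx(d["region"].astype(np.uint8),cv2.MORPH_OPEN,np.ones((11,11)))>0
T=cloud(p,m); T=T[T[:,2]>.126]; print("body",len(T),rect(T))
A=world(p,np.argwhere(p["depth"]>0)[:,::-1])
def near(x,yy,rad,zmin): 
    k=(np.hypot(A[:,0]-x,A[:,1]-yy)<rad)&(A[:,2]>zmin); return k.sum(),(A[k].max(0).round(3),A[k].min(0).round(3)) if k.any() else 0
print("free spot",near(.575,.355,.08,.012)); print("aerial",near(.70,.32,.05,.012))
# magazine
d=silhouettes("magazine",p)[0]; P=cloud(p,d["region"])
k=(P[:,2]>.006)&(P[:,2]<.018); print("base",k.sum(),rect(P[k])); k=(P[:,2]>.096)&(P[:,2]<.110); print("rim",k.sum(),rect(P[k]))
l=silhouettes("lever_tip",p)[0]; Q=cloud(p,l["region"]); print("lever",l["conf"],Q[Q[:,2]>.085].mean(0))
E
```

```text
[0.21860325 0.63867566 0.24833193] yaw of tool y 71.10284262941849 z [ 1.86837304e-05  1.13347249e-04 -9.99999993e-01] tip 0.017 open 0.085468387157504 [-0.3167095  -0.04484541 -0.77215854]
top pts 987 (array([673.5,  91.7]), array([ 54.2, 213. ]), 70.4) 0.1332134147400889
body 915 (array([626.7, 108.2]), array([ 54. , 113.6]), 71.0)
free spot (np.int64(0), 0)
aerial (np.int64(0), 0)
base 572 (array([638.1, 140.1]), array([224.4,  99.8]), 74.0)
rim 505 (array([639.2, 139.6]), array([191.2,  82.1]), 73.0)
lever 0.61 [0.63961172 0.22882749 0.09678171]
```

Call:
{"op": "play_rows", "data": {
  "commands": [
    [[2.5,-3.2,0],[0,0,0]],
    [[5,-6.4,0],[0,0,0]],
    [[7.5,-9.6,0],[0,0,0]],
    [[10,-13,0],[0,0,0]],
    [[12.5,-16.2,0],[0,0,0]],
    [[15,-19.4,0],[0,0,0]],
    [[17.5,-22.6,0],[0,0,0]],
    [[20,-26,0],[0,0,0]],
    [[22.5,-29.2,0],[0,0,0]],
    [[25,-32.4,0],[0,0,0]],
    [[27.5,-35.7,0],[0,0,0]],
    [[30,-39,0],[0,0,0]]
  ]
}}

```text
time: 2.2
eef_pos: [0.5196, 0.247, 0.2487]
ee_rot: [0.0, 0.164, 0.986, 0.0]
force: [0.0, 0.3, 0.4]
opening: 0.0853
gripper_force: 0.0
```

Call:
{"op": "play_rows", "data": {
  "commands": [
    [[2.5,-3.2,0],[0,0,0]],
    [[5,-6.4,0],[0,0,0]],
    [[7.5,-9.6,-0.5],[0,0,0]],
    [[9.8,-12.6,-2],[0,0,0]],
    [[10.8,-14.1,-4.5],[0,0,0]],
    [[10.8,-14.1,-7],[0,0,0]],
    [[10.8,-14.1,-9],[0,0,0]],
    [[10.8,-14.1,-9],[0,0,0]],
    [[10.8,-14.1,-9],[0,0,0]]
  ]
}}

```text
time: 2.95
eef_pos: [0.626, 0.1077, 0.1576]
ee_rot: [-0.001, 0.164, 0.986, -0.0]
force: [-0.7, -0.1, 1.9]
opening: 0.0855
gripper_force: 0.0
```

Call:
{"op": "play_rows", "data": {
  "commands": [
    [[0,0,-1.5],[0,0,0]],
    [[0,0,-3],[0,0,0]],
    [[0,0,-3.3],[0,0,0]],
    [[0,0,-3.3],[0,0,0]]
  ]
}}

```text
time: 3.28
eef_pos: [0.6267, 0.1081, 0.126]
ee_rot: [0.0, 0.164, 0.986, 0.0]
force: [0.0, 0.0, 0.4]
opening: 0.0853
gripper_force: 0.0
```

Call:
{"op": "play_rows", "data": {
  "commands": [
    [[0,0,0],[0,0,0]],
    [[0,0,0],[0,0,0]],
    [[0,0,0],[0,0,0]],
    [[0,0,0],[0,0,0]],
    [[0,0,0],[0,0,0]],
    [[0,0,0],[0,0,0]],
    [[0,0,0],[0,0,0]],
    [[0,0,0],[0,0,0]]
  ],
  "hand": 4.5
}}

```text
time: 3.95
eef_pos: [0.6278, 0.1081, 0.1272]
ee_rot: [0.001, 0.164, 0.986, 0.001]
force: [-1.7, 0.0, 5.2]
opening: 0.0543
gripper_force: 63.9
```

Call:
{"op": "play_rows", "data": {
  "commands": [
    [[0,0,2],[0,0,0]],
    [[0,0,5],[0,0,0]],
    [[0,1,7.5],[0,0,0]],
    [[-0.5,4,8],[0,0,0]],
    [[-1.2,7.5,8],[0,0,0]],
    [[-2,11,8],[0,0,0]],
    [[-3,14.5,8],[0,0,0]],
    [[-4,18,7],[0,0,0]],
    [[-4.8,21.5,4],[0,0,0]],
    [[-5.3,24,0.5],[0,0,0]],
    [[-5.3,24.7,-2.5],[0,0,0]],
    [[-5.3,24.7,-5],[0,0,0]]
  ]
}}

```text
time: 4.95
eef_pos: [0.5703, 0.3595, 0.0725]
ee_rot: [-0.002, 0.161, 0.987, 0.001]
force: [-0.5, 0.6, -2.3]
opening: 0.054
gripper_force: 64.3
```

Call:
{"op": "play_rows", "data": {
  "commands": [
    [[0,0,-2],[0,0,0]],
    [[0,0,-3.5],[0,0,0]],
    [[0,0,-4.2],[0,0,0]],
    [[0,0,-4.6],[0,0,0]],
    [[0,0,-4.8],[0,0,0]],
    [[0,0,-4.8],[0,0,0]],
    [[0,0,-4.8],[0,0,0]]
  ]
}}

```text
time: 5.53
eef_pos: [0.5745, 0.355, 0.0287]
ee_rot: [0.001, 0.164, 0.986, 0.001]
force: [0.4, 0.2, -2.6]
opening: 0.0545
gripper_force: 64.3
```

Call:
{"op": "play_rows", "data": {
  "commands": [
    [[0,0,-0.3],[0,0,0]],
    [[0,0,-0.5],[0,0,0]],
    [[0,0,-0.5],[0,0,0]],
    [[0,0,-0.5],[0,0,0]]
  ]
}}

```text
time: 5.87
eef_pos: [0.5742, 0.355, 0.0233]
ee_rot: [0.001, 0.164, 0.986, 0.001]
force: [-1.8, -1.1, 3.6]
opening: 0.0541
gripper_force: 65.1
```

Call:
{"op": "play_rows", "data": {
  "commands": [
    [[0,0,0],[0,0,0]],
    [[0,0,0],[0,0,0]],
    [[0,0,0],[0,0,0]],
    [[0,0,0],[0,0,0]],
    [[0,0,0],[0,0,0]],
    [[0,0,3],[0,0,0]],
    [[0,0,6],[0,0,0]],
    [[0,0,10],[0,0,0]],
    [[0,0,14],[0,0,0]],
    [[0,0,17],[0,0,0]]
  ],
  "hand": 8.5
}}

```text
time: 6.7
eef_pos: [0.5744, 0.3549, 0.1958]
ee_rot: [0.001, 0.164, 0.986, 0.001]
force: [1.3, 0.7, 0.6]
opening: 0.0848
gripper_force: 0.0
```

```bash
cat > mag.py <<'E'
from h import *
from scipy.optimize import minimize
def packs(p):
    out=[]
    for d in silhouettes("pack_1",p):
        if d["conf"]<.35: continue
        P=cloud(p,d["region"]); P=P[P[:,2]>.012]
        if len(P)>50: print("pack",round(d["conf"],2),np.round(d["point"]),len(P),rect(P),"z",P[:,2].mean().round(3))
if __name__=="__main__":
    p=viewer.get_image("top"); save(p,"top1c.png",(200,110,360,230),5)
    packs(p)
    v,u=np.mgrid[120:225,205:330]; px=np.c_[u.ravel(),v.ravel()]; px=px[p["depth"][px[:,1],px[:,0]]>0]
    A=world(p,px); c=p["img"][px[:,1],px[:,0]].astype(int)
    k=(A[:,2]>.097)&(A[:,2]<.112)&(c.max(1)-c.min(1)<60); k&=np.hypot(A[:,0]-.63,A[:,1]-.108)<.085
    print("rim",k.sum(),rect(A[k]),A[k].mean(0)); np.save("rim.npy",A[k])
    o=(c[:,0]>180)&(c[:,2]<90)&(c[:,1]>80); print("orange",o.sum(),rect(A[o]),np.percentile(A[o,2],[5,50,95]))
    b=(A[:,2]>.007)&(A[:,2]<.017)&(np.hypot(A[:,0]-.645,A[:,1]-.14)<.14)&(c[:,2]>=c[:,0]-5); print("base",b.sum(),rect(A[b]))
    for l in("handset","lever_tip","catch_a_nose"):
        for d in silhouettes(l,p)[:3]:
            P=cloud(p,d["region"]); print(l,round(d["conf"],2),d["point"],rect(P),P[:,2].mean()) if len(P) else 0
E
python3 mag.py
```

```text
pack 0.76 [238. 241.] 644 (array([442.9, 210.4]), array([88. , 53.9]), 85.1) z 0.017
pack 0.63 [285. 250.] 670 (array([421.7,  80.1]), array([87.9, 54. ]), 60.5) z 0.018
pack 0.56 [195. 241.] 153 (array([452.2, 325. ]), array([70.5, 27.1]), 24.2) z 0.017
rim 496 (array([629.1, 106.6]), array([120.5,  82.3]), 73.2) [0.62947061 0.10410683 0.10238993]
orange 843 (array([675.5,  88.3]), array([167.6, 258.5]), 9.8) [0.01039744 0.07711231 0.08313588]
base 707 (array([668.6, 138.3]), array([236.8, 157.7]), 73.5)
handset 0.92 [183.2, 183.1] (array([588.7, 327.2]), array([237. , 124.4]), 8.5) 0.03022344006905489
lever_tip 0.45 [226.4, 162.2] (array([645.8, 228.7]), array([23.1, 34.1]), 87.6) 0.09120277654097829
catch_a_nose 0.19 [268.7, 166.9] (array([639.4, 140.4]), array([228.9, 100.2]), 73.2) 0.057117708683783616
```

View pics/top1c.png

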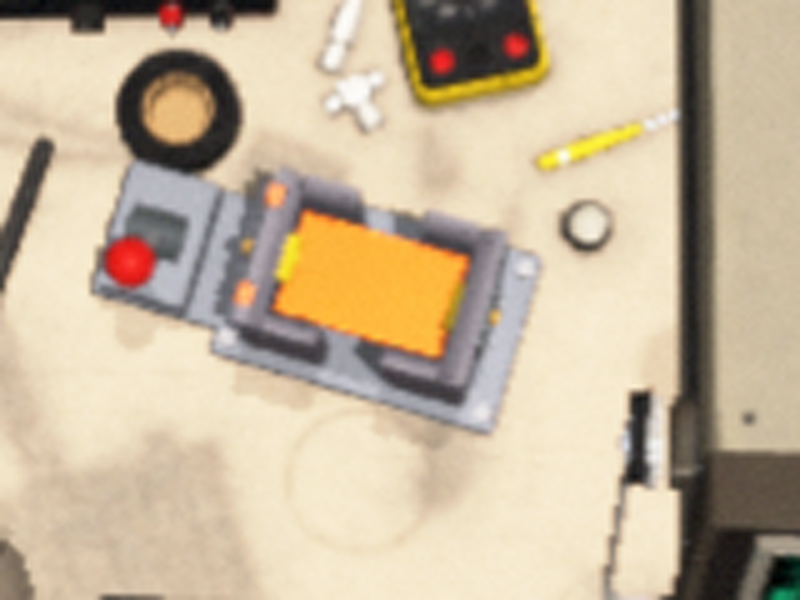

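The magazine is clear: the orange follower is up at about crop (370,285), with a yellow catch at either end at (288,258) and (455,305). The rim fit is 120.5 x 82.3 mm, as it should be, centred at (629.1, 106.6) with heading 73.2°. Next I go to the middle pack.

Call:
{"op": "play_rows", "data": {
  "commands": [
    [[-1,-1.2,0],[0,0,-0.11]],
    [[-2.2,-2.4,0],[0,0,-0.22]],
    [[-3.3,-3.6,0],[0,0,-0.33]],
    [[-4.4,-4.8,0],[0,0,-0.44]],
    [[-5.5,-6,0],[0,0,-0.55]],
    [[-6.6,-7.2,0],[0,0,-0.66]],
    [[-7.7,-8.5,-1],[0,0,-0.77]],
    [[-8.8,-9.7,-2],[0,0,-0.88]],
    [[-9.9,-11,-3],[0,0,-0.99]],
    [[-11,-12.2,-4],[0,0,-1.1]],
    [[-12.1,-13.4,-5],[0,0,-1.21]],
    [[-13.1,-14.5,-6],[0,0,-1.326]]
  ]
}}

```text
time: 7.95
eef_pos: [0.4407, 0.2081, 0.1304]
ee_rot: [0.0, 0.738, 0.674, -0.002]
force: [0.5, -0.1, -0.3]
opening: 0.0853
gripper_force: 0.0
```

Call:
{"op": "play_rows", "data": {
  "commands": [
    [[0,0,0],[0,0,0]],
    [[0,0,0],[0,0,0]]
  ]
}}

```text
time: 8.12
eef_pos: [0.4414, 0.2089, 0.1311]
ee_rot: [0.0, 0.736, 0.677, -0.002]
force: [-0.0, 1.1, -0.9]
opening: 0.085
gripper_force: 0.0
```

```bash
python3 - <<'E'
from mag import *
s,M,y=yaw(); print(s["eef_pos"],y,M[:,2],np.round(s["q"],2))
p=viewer.get_image("top"); packs(p)
d=silhouettes("handset",p)[0]; P=cloud(p,d["region"]); print(d["conf"],rect(P[P[:,2]>.02]),np.percentile(P[:,2],[5,50,95]))
E
```

```text
[0.44138447 0.20887112 0.13105744] -4.729050448491611 [-0.0025742  -0.00243148 -0.99999373] [-0.99  0.37  0.51  2.12 -0.27  0.72 -0.39]
pack 0.75 [285. 250.] 646 (array([421.3,  80.2]), array([88., 53.]), 60.8) z 0.018
pack 0.75 [250. 238.] 185 (array([441.4, 179.8]), array([29.3, 52.5]), 89.8) z 0.02
pack 0.55 [177. 234.] 260 (array([443.1, 332.5]), array([125.8,  67.1]), 68.4) z 0.019
0.78 (array([621.6, 339.8]), array([ 57.9, 214.8]), 71.0) [0.01149274 0.0277919  0.0335053 ]
```

Call:
{"op": "play_rows", "data": {
  "commands": [
    [[0.15,0.15,-3],[0,0,0]],
    [[0.15,0.15,-6],[0,0,0]],
    [[0.15,0.15,-8.5],[0,0,0]],
    [[0.15,0.15,-10],[0,0,0]],
    [[0.15,0.15,-10.8],[0,0,0]],
    [[0.15,0.15,-11],[0,0,0]],
    [[0.15,0.15,-11],[0,0,0]],
    [[0.15,0.15,-11],[0,0,0]]
  ]
}}

```text
time: 8.93
eef_pos: [0.445, 0.2116, 0.0232]
ee_rot: [0.0, 0.736, 0.677, 0.001]
force: [-0.3, 0.2, 0.2]
opening: 0.0848
gripper_force: 0.0
```

Call:
{"op": "play_rows", "data": {
  "commands": [
    [[0,0,0],[0,0,0]],
    [[0,0,0],[0,0,0]],
    [[0,0,0],[0,0,0]],
    [[0,0,0],[0,0,0]],
    [[0,0,0],[0,0,0]],
    [[0,0,0],[0,0,0]],
    [[0,0,0],[0,0,0]],
    [[0,0,0],[0,0,0]]
  ],
  "hand": 4.5
}}

```text
time: 9.6
eef_pos: [0.4443, 0.2115, 0.0235]
ee_rot: [-0.0, 0.736, 0.676, 0.001]
force: [-2.9, -0.7, 10.8]
opening: 0.0521
gripper_force: 61.2
```

Call:
{"op": "play_rows", "data": {
  "commands": [
    [[0,0,2],[0,0,0]],
    [[0,0,5],[0,0,0]],
    [[0,0,9],[0,0,0]],
    [[1,-0.6,12.5],[0,0,-0.03]],
    [[3.5,-2,13.5],[0,0,-0.06]],
    [[6.5,-3.7,13.5],[0,0,-0.1]],
    [[9.5,-5.3,13.5],[0,0,-0.14]],
    [[12.5,-7,13.5],[0,0,-0.17]],
    [[15.5,-8.7,13.5],[0,0,-0.2]],
    [[17.5,-9.8,13.5],[0,0,-0.21]],
    [[18.5,-10.4,13.5],[0,0,-0.21]],
    [[18.5,-10.4,13.5],[0,0,-0.21]]
  ]
}}

```text
time: 10.6
eef_pos: [0.6307, 0.1047, 0.1573]
ee_rot: [0.001, 0.804, 0.594, 0.0]
force: [-0.1, 0.4, -2.6]
opening: 0.0518
gripper_force: 65.5
```

```bash
cat > chk.py <<'E'
from mag import *
s,M,y=yaw(); print(s["eef_pos"].round(4) if hasattr(s["eef_pos"],"round") else s["eef_pos"],"tooly",round(y,2),M[:,2].round(4),"op",s["opening"],"F",np.round(s["force"],1))
c0=np.array([.6291,.1066]); a=np.radians(73.2); H=np.array([[np.cos(a),np.sin(a)],[-np.sin(a),np.cos(a)]])
print("tcp in mag mm",(H@(np.array(s["eef_pos"][:2])-c0)*1000).round(1))
def held(name,zmin=.1):
    p=viewer.get_image(name)
    for d in silhouettes("pack_1",p):
        P=cloud(p,d["region"]); 
        if len(P)<30 or np.median(P[:,2])<zmin or d["conf"]<.3: continue
        Q=P[P[:,2]>zmin]; L=(Q[:,:2]-c0)@H.T*1000
        print(name,round(d["conf"],2),len(Q),rect(Q),"mag x",np.percentile(L[:,0],[1,50,99]).round(1),"y",np.percentile(L[:,1],[1,50,99]).round(1),"z",np.percentile(Q[:,2],[3,50,97]).round(3))
    return p
E
python3 - <<'E'
from chk import *
p=held("top"); save(p,"ins1.png",(200,100,340,220),5)
q=held("scene"); save(q,"ins1s.png",(180,150,340,290),4)
E
```

```text
[0.6307 0.1047 0.1573] tooly -17.06 [ 0.0012 -0.0016 -1.    ] op 0.051802211640332066 F [-0.1  0.4 -2.6]
tcp in mag mm [-1.3 -2.1]
scene 0.71 455 (array([633.6, 109.2]), array([96.4, 61.3]), 85.0) mag x [-40.6  18.5  48.1] y [-26.7  -0.2  26.8] z [0.138 0.152 0.155]
```

View pics/ins1s.png

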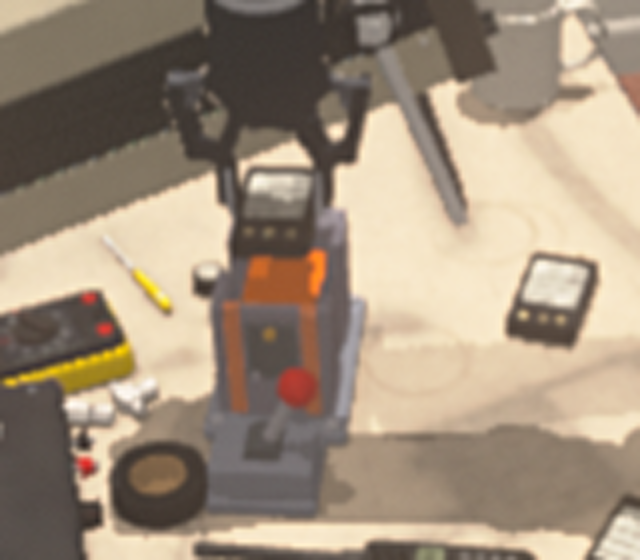

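The scene view shows the pack held level over the mouth with its contacts facing the lever. I let it settle and measure the pack against the rim.

Call:
{"op": "play_rows", "data": {
  "commands": [
    [[0,0,0],[0,0,0]],
    [[0,0,0],[0,0,0]],
    [[0,0,0],[0,0,0]]
  ]
}}

```text
time: 11.05
eef_pos: [0.6286, 0.1079, 0.1574]
ee_rot: [-0.0, 0.803, 0.596, 0.0]
force: [0.4, -0.1, -2.3]
opening: 0.052
gripper_force: 65.5
```

```bash
cat >> chk.py <<'E'
def fit(p,reg,z,inv=False):
    """outline of the pack's top face: silhouette pixels whose depth lies near z, projected to plane z"""
    v,u=np.nonzero(reg&(p["depth"]>0)); W=world(p,np.c_[u,v]); k=abs(W[:,2]-z)<.005
    Q=world(p,np.c_[u,v][k],z=z); return (Q[:,:2]-c0)@H.T*1000
E
python3 - <<'E'
from chk import *
for n in("scene","top"):
    p=viewer.get_image(n)
    for d in silhouettes("pack_1",p):
        P=cloud(p,d["region"])
        if len(P)<30 or np.median(P[:,2])<.1: continue
        z=np.percentile(P[:,2],85); L=fit(p,d["region"],z); c,s,a=cv2.minAreaRect(L.astype(np.float32)); print(n,d["conf"],"z",z,len(L),np.round(c,1),np.round(s,1),a)
    # rim of the well seen by the same camera, grey near z .104
    v,u=np.nonzero(p["depth"]>0); W=world(p,np.c_[u,v]); L=(W[:,:2]-c0)@H.T*1000
    k=(abs(W[:,2]-.104)<.004)&(abs(L[:,0])<75)&(abs(L[:,1])<55)
    Q=L[k]; print(n,"rim",k.sum(),"x",np.percentile(Q[:,0],[1,99]).round(1),"y",np.percentile(Q[:,1],[1,99]).round(1))
E
```

```text
[0.6286 0.1079 0.1574] tooly -16.84 [-2.e-04  5.e-04 -1.e+00] op 0.051974677329005375 F [ 0.4 -0.1 -2.3]
tcp in mag mm [1.1 0.9]
scene 0.84 z 0.1543803299440909 342 [7.3 0.7] [89.5 52.2] 2.498284101486206
scene rim 199 x [-56.3  64.7] y [-41.2  40.9]
top rim 133 x [-59.8 -39.1] y [-39.7  39.5]
```

Call:
{"op": "play_rows", "data": {
  "commands": [
    [[0.1,0,-1],[0,0,0]],
    [[0.1,0,-2],[0,0,0]],
    [[0.1,0,-2.6],[0,0,0]],
    [[0.1,0,-3.2],[0,0,0]],
    [[0.1,0,-3.8],[0,0,0]],
    [[0.1,0,-4.2],[0,0,0]],
    [[0.1,0,-4.2],[0,0,0]],
    [[0.1,0,-4.2],[0,0,0]]
  ]
}}

```text
time: 11.92
eef_pos: [0.6301, 0.1071, 0.1151]
ee_rot: [-0.0, 0.803, 0.595, -0.0]
force: [-0.1, 0.2, -2.6]
opening: 0.0519
gripper_force: 65.4
```

Call:
{"op": "play_rows", "data": {
  "commands": [
    [[0,0,-0.5],[0,0,0]],
    [[0,0,-1],[0,0,0]],
    [[0,0,-1.5],[0,0,0]],
    [[0,0,-2],[0,0,0]],
    [[0,0,-2.4],[0,0,0]],
    [[0,0,-2.6],[0,0,0]],
    [[0,0,-2.6],[0,0,0]]
  ]
}}

```text
time: 12.5
eef_pos: [0.6302, 0.1075, 0.0894]
ee_rot: [-0.0, 0.803, 0.596, 0.0]
force: [-2.0, 0.6, 3.5]
opening: 0.0523
gripper_force: 66.1
```

Call:
{"op": "play_rows", "data": {
  "commands": [
    [[0,0,-0.4],[0,0,0]],
    [[0,0,-0.8],[0,0,0]],
    [[0,0,-0.9],[0,0,0]],
    [[0,0,-0.9],[0,0,0]],
    [[0,0,-0.9],[0,0,0]]
  ]
}}

```text
time: 12.92
eef_pos: [0.6302, 0.1076, 0.0806]
ee_rot: [-0.0, 0.803, 0.596, 0.0]
force: [-3.8, 1.2, 5.5]
opening: 0.0522
gripper_force: 66.3
```

Call:
{"op": "play_rows", "data": {
  "commands": [
    [[0,0,-0.25],[0,0,0]],
    [[0,0,-0.25],[0,0,0]],
    [[0,0,-0.25],[0,0,0]]
  ]
}}

```text
time: 13.17
eef_pos: [0.6302, 0.1076, 0.0782]
ee_rot: [-0.0, 0.803, 0.596, 0.0]
force: [-4.6, 0.7, 7.2]
opening: 0.0517
gripper_force: 66.4
```

Call:
{"op": "play_rows", "data": {
  "commands": [
    [[0,0,0],[0,0,0]],
    [[0,0,0],[0,0,0]],
    [[0,0,0],[0,0,0]],
    [[0,0,0],[0,0,0]],
    [[0,0,3],[0,0,0]],
    [[0,0,6],[0,0,0]],
    [[0,0,9],[0,0,0]],
    [[-3,-1,10],[0,0,0]],
    [[-6,-2,10],[0,0,0]],
    [[-9,-3,10],[0,0,0]],
    [[-12,-4,10],[0,0,0]],
    [[-12,-4,10],[0,0,0]]
  ],
  "hand": 7
}}

```text
time: 14.17
eef_pos: [0.5039, 0.0643, 0.1768]
ee_rot: [-0.002, 0.804, 0.594, -0.002]
force: [-0.7, -0.6, -0.7]
opening: 0.0697
gripper_force: 0.0
```

```bash
cat >> chk.py <<'E'
def well(p):
    v,u=np.nonzero(p["depth"]>0); W=world(p,np.c_[u,v]); L=(W[:,:2]-c0)@H.T*1000
    k=(abs(L[:,0])<30)&(abs(L[:,1])<22); print("well z (x -30,0,30):",[np.median(W[k&(abs(L[:,0]-x)<8),2]).round(4) for x in(-25,0,25)])
E
python3 - <<'E'
from chk import *
p=viewer.get_image("top"); save(p,"w1.png",(215,120,335,210),6); well(p); packs(p)
E
```

```text
[0.5039 0.0643 0.1768] tooly -17.09 [-6.2e-03  3.0e-04 -1.0e+00] op 0.06968891594039746 F [-0.7 -0.6 -0.7]
tcp in mag mm [-76.7 107.6]
well z (x -30,0,30): [np.float64(0.0791), np.float64(0.0793), np.float64(0.0793)]
pack 0.91 [274. 162.] 604 (array([611.1, 114.4]), array([85.3, 97.9]), 71.5) z 0.08
pack 0.7 [182. 237.] 627 (array([446.2, 352.7]), array([88.6, 54.8]), 49.5) z 0.017
```

View pics/w1.png

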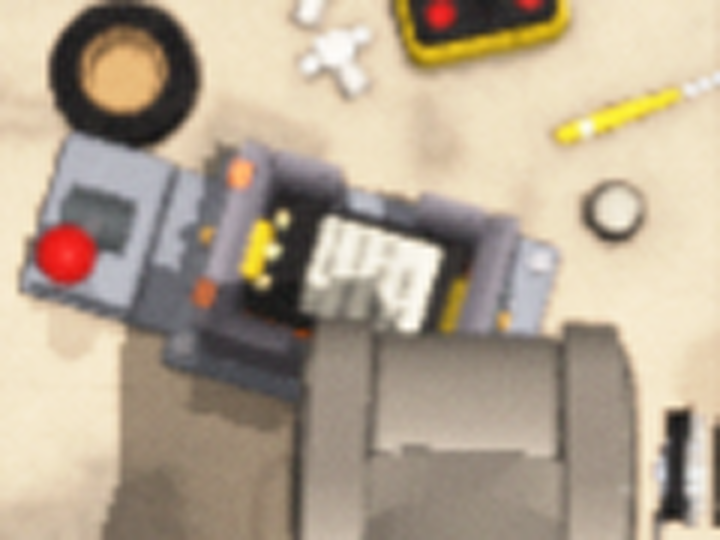

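The first pack is caught: the view shows both yellow catches at (258,250) and (455,305), and its top is at z = 0.079. Now for the left pack.

Call:
{"op": "play_rows", "data": {
  "commands": [
    [[-0.5,2.6,0],[0,0,-0.04]],
    [[-1.1,5.2,0],[0,0,-0.08]],
    [[-1.7,7.8,0],[0,0,-0.12]],
    [[-2.3,10.4,0],[0,0,-0.16]],
    [[-2.9,13,0],[0,0,-0.2]],
    [[-3.5,15.6,0],[0,0,-0.24]],
    [[-4.1,18.2,0],[0,0,-0.28]],
    [[-4.7,20.8,-1],[0,0,-0.32]],
    [[-5.3,23.4,-2.5],[0,0,-0.36]],
    [[-5.9,26,-4.5],[0,0,-0.4]],
    [[-6.4,28.5,-6.5],[0,0,-0.414]],
    [[-6.4,28.5,-7.5],[0,0,-0.414]]
  ]
}}

```text
time: 15.27
eef_pos: [0.444, 0.3594, 0.1002]
ee_rot: [-0.001, 0.907, 0.421, -0.0]
force: [-0.4, 0.2, -0.3]
opening: 0.0699
gripper_force: 0.0
```

Call:
{"op": "play_rows", "data": {
  "commands": [
    [[0,0,0],[0,0,0]],
    [[0,0,0],[0,0,0]],
    [[0,0,0],[0,0,0]]
  ]
}}

```text
time: 15.52
eef_pos: [0.4476, 0.3513, 0.1035]
ee_rot: [0.0, 0.909, 0.417, 0.001]
force: [0.1, 0.2, 0.5]
opening: 0.07
gripper_force: 0.0
```

```bash
python3 - <<'E'
from chk import *
p=viewer.get_image("top"); packs(p); q=viewer.get_image("scene"); packs(q)
E
```

```text
[0.4476 0.3513 0.1035] tooly -40.72 [ 1.5e-03  1.0e-04 -1.0e+00] op 0.07002057283513168 F [0.1 0.2 0.5]
tcp in mag mm [181.8 244.5]
pack 0.77 [284. 250.] 625 (array([421.1,  79.9]), array([86.9, 51.9]), 60.1) z 0.017
pack 0.69 [275. 165.] 722 (array([632.1, 106.9]), array([89.3, 55.7]), 73.3) z 0.079
pack 0.67 [406. 271.] 1101 (array([ 354.4, -218.7]), array([ 83.6, 103.7]), 48.6) z 0.052
pack 0.55 [192. 245.] 336 (array([433.1, 338. ]), array([49.6, 55.1]), 51.4) z 0.017
pack 0.85 [250. 220.] 266 (array([628.8,  99.2]), array([66.8, 56.8]), 80.2) z 0.081
pack 0.67 [312. 221.] 176 (array([425.8,  82.6]), array([87.6, 47.2]), 62.2) z 0.019
pack 0.61 [339. 288.] 512 (array([448.4, 354.9]), array([86.4, 54.6]), 49.1) z 0.018
pack 0.4 [250. 252.] 102 (array([648.8, 207.9]), array([29.3, 72.8]), 3.3) z 0.082
```

Call:
{"op": "play_rows", "data": {
  "commands": [
    [[0,0,-3],[0,0,0]],
    [[0,0,-5.5],[0,0,0]],
    [[0,0,-7.2],[0,0,0]],
    [[0,0,-8],[0,0,0]],
    [[0,0,-8.2],[0,0,0]],
    [[0,0,-8.2],[0,0,0]],
    [[0,0,-8.2],[0,0,0]]
  ]
}}

```text
time: 16.3
eef_pos: [0.447, 0.3524, 0.0219]
ee_rot: [-0.0, 0.909, 0.417, 0.001]
force: [-0.7, 0.6, 1.3]
opening: 0.0704
gripper_force: 0.0
```

Call:
{"op": "play_rows", "data": {
  "commands": [
    [[0,0,0],[0,0,0]],
    [[0,0,0],[0,0,0]],
    [[0,0,0],[0,0,0]],
    [[0,0,0],[0,0,0]],
    [[0,0,0],[0,0,0]],
    [[0,0,0],[0,0,0]],
    [[0,0,0],[0,0,0]]
  ],
  "hand": 4.5
}}

```text
time: 16.88
eef_pos: [0.4468, 0.3528, 0.0225]
ee_rot: [-0.001, 0.909, 0.418, 0.001]
force: [-1.3, -1.4, 7.6]
opening: 0.0523
gripper_force: 62.5
```

Call:
{"op": "play_rows", "data": {
  "commands": [
    [[0,0,2],[0,0,0]],
    [[0,0,5.5],[0,0,0]],
    [[0,0,9.5],[0,0,0]],
    [[1,-1.3,13],[0,0,0.04]],
    [[3,-4,14],[0,0,0.1]],
    [[5.2,-7,14],[0,0,0.16]],
    [[7.4,-10,14],[0,0,0.22]],
    [[9.6,-13,14],[0,0,0.28]],
    [[11.8,-16,14],[0,0,0.33]],
    [[14,-19,14],[0,0,0.38]],
    [[16.4,-22,14],[0,0,0.416]],
    [[18.4,-24.5,14],[0,0,0.416]]
  ]
}}

```text
time: 17.88
eef_pos: [0.6313, 0.1041, 0.1616]
ee_rot: [0.0, 0.803, 0.596, 0.0]
force: [0.8, 1.0, -0.9]
opening: 0.0518
gripper_force: 64.5
```

Call:
{"op": "play_rows", "data": {
  "commands": [
    [[0,0,0],[0,0,0]],
    [[0,0,0],[0,0,0]],
    [[0,0,0],[0,0,0]],
    [[0,0,0],[0,0,0]]
  ]
}}

```text
time: 18.22
eef_pos: [0.6292, 0.1089, 0.1607]
ee_rot: [-0.001, 0.802, 0.597, -0.0]
force: [-0.5, 0.4, -2.2]
opening: 0.0523
gripper_force: 64.5
```

```bash
python3 - <<'E'
from chk import *
q=viewer.get_image("scene"); top=r.observe()["eef_pos"][2]-.0225+.018
for d in silhouettes("pack_1",q):
    P=cloud(q,d["region"])
    if len(P)>30 and np.median(P[:,2])>.1: 
        L=fit(q,d["region"],top); c,s,a=cv2.minAreaRect(L.astype(np.float32)); print(d["conf"],len(L),np.round(c,1),np.round(s,1),a,"z",np.percentile(P[:,2],[10,85]),top)
E
```

```text
[0.6292 0.1089 0.1607] tooly -16.67 [-8.e-04  1.e-03 -1.e+00] op 0.052340971627780564 F [-0.5  0.4 -2.2]
tcp in mag mm [2.2 0.5]
0.91 370 [ 7.5 -2.5] [96.6 51. ] 6.478452682495117 z [0.14897908 0.158823  ] 0.1562323550123394
```

Call:
{"op": "play_rows", "data": {
  "commands": [
    [[0,0,-1.5],[0,0,0]],
    [[0,0,-2.5],[0,0,0]],
    [[0,0,-3.2],[0,0,0]],
    [[0,0,-3.8],[0,0,0]],
    [[0,0,-4.3],[0,0,0]],
    [[0,0,-4.7],[0,0,0]],
    [[0,0,-4.7],[0,0,0]],
    [[0,0,-4.7],[0,0,0]]
  ]
}}

```text
time: 18.98
eef_pos: [0.6301, 0.1073, 0.1138]
ee_rot: [-0.0, 0.803, 0.596, -0.0]
force: [-0.5, 1.0, -1.8]
opening: 0.0518
gripper_force: 64.5
```

Call:
{"op": "play_rows", "data": {
  "commands": [
    [[0,0,-0.5],[0,0,0]],
    [[0,0,-1],[0,0,0]],
    [[0,0,-1.5],[0,0,0]],
    [[0,0,-2],[0,0,0]],
    [[0,0,-2.4],[0,0,0]],
    [[0,0,-2.6],[0,0,0]],
    [[0,0,-2.6],[0,0,0]]
  ]
}}

```text
time: 19.57
eef_pos: [0.6303, 0.1076, 0.089]
ee_rot: [-0.0, 0.803, 0.596, 0.001]
force: [-4.6, 1.9, 6.8]
opening: 0.0524
gripper_force: 65.4
```

Call:
{"op": "play_rows", "data": {
  "commands": [
    [[0,0,-0.4],[0,0,0]],
    [[0,0,-0.8],[0,0,0]],
    [[0,0,-1],[0,0,0]],
    [[0,0,-1],[0,0,0]],
    [[0,0,-1],[0,0,0]]
  ]
}}

```text
time: 19.98
eef_pos: [0.6303, 0.1076, 0.0791]
ee_rot: [-0.0, 0.803, 0.596, 0.001]
force: [-3.9, 1.8, 8.6]
opening: 0.0521
gripper_force: 65.5
```

Call:
{"op": "play_rows", "data": {
  "commands": [
    [[0,0,-0.2],[0,0,0]],
    [[0,0,-0.2],[0,0,0]],
    [[0,0,-0.2],[0,0,0]]
  ]
}}

```text
time: 20.23
eef_pos: [0.6303, 0.1076, 0.0774]
ee_rot: [-0.001, 0.803, 0.596, 0.001]
force: [-5.4, 0.9, 10.0]
opening: 0.0519
gripper_force: 65.8
```

Call:
{"op": "play_rows", "data": {
  "commands": [
    [[0,0,0],[0,0,0]],
    [[0,0,0],[0,0,0]],
    [[0,0,0],[0,0,0]],
    [[0,0,0],[0,0,0]],
    [[0,0,3],[0,0,0]],
    [[0,0,6],[0,0,0]],
    [[0,0,9],[0,0,0]],
    [[0,2,10],[0,0,0]],
    [[0,5,10],[0,0,0]],
    [[0,8,10],[0,0,0]],
    [[0,11,10],[0,0,0]],
    [[0,11,10],[0,0,0]]
  ],
  "hand": 7
}}

```text
time: 21.23
eef_pos: [0.629, 0.2263, 0.1752]
ee_rot: [-0.002, 0.8, 0.6, 0.001]
force: [-0.4, 1.0, 0.3]
opening: 0.0695
gripper_force: 0.0
```

```bash
python3 - <<'E'
from chk import *
p=viewer.get_image("top"); well(p); packs(p); q=viewer.get_image("scene"); packs(q)
a=cv2.resize(p["img"][120:210,215:335],(600,450)); b=cv2.resize(p["img"][190:300,230:350],(200,183))
save(p,"w2.png",(215,120,335,290),4)
E
```

```text
[0.629  0.2263 0.1752] tooly -16.24 [-6.0e-04  4.3e-03 -1.0e+00] op 0.0695331394775879 F [-0.4  1.   0.3]
tcp in mag mm [114.5  34.7]
well z (x -30,0,30): [np.float64(0.0792), np.float64(0.0797), np.float64(0.0798)]
pack 0.74 [287. 252.] 662 (array([421.6,  80. ]), array([87.7, 53.9]), 59.9) z 0.017
pack 0.64 [273. 167.] 709 (array([629.5, 108.2]), array([90.1, 58.1]), 71.9) z 0.079
pack 0.93 [318. 224.] 342 (array([423.5,  84.3]), array([90.1, 54.2]), 60.6) z 0.019
pack 0.75 [249. 215.] 255 (array([642.6, 141.2]), array([159.7,  53.2]), 71.8) z 0.082
```

View pics/w2.png

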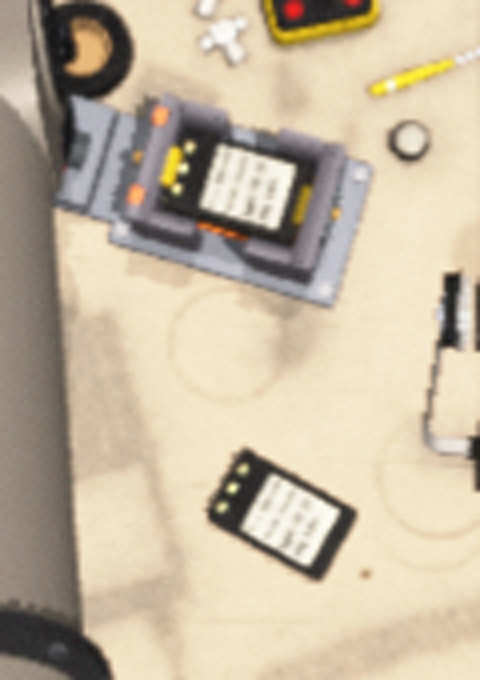

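The second pack is caught too: both catches show at (172,165) and (303,203), and its top is at 0.0795. The third pack is undisturbed at (285,513).

Call:
{"op": "play_rows", "data": {
  "commands": [
    [[-1.5,-1,0],[0,0,0]],
    [[-4,-2.6,0],[0,0,-0.04]],
    [[-6.5,-4.3,0],[0,0,-0.08]],
    [[-9,-6,0],[0,0,-0.12]],
    [[-11.5,-7.6,0],[0,0,-0.16]],
    [[-14,-9.2,0],[0,0,-0.2]],
    [[-16.5,-10.9,-1],[0,0,-0.223]],
    [[-19,-12.5,-3],[0,0,-0.223]],
    [[-20.6,-13.6,-5.5],[0,0,-0.223]],
    [[-20.9,-13.8,-7.5],[0,0,-0.223]],
    [[-20.9,-13.8,-7.5],[0,0,-0.223]],
    [[-20.9,-13.8,-7.5],[0,0,-0.223]]
  ]
}}

```text
time: 22.43
eef_pos: [0.421, 0.0778, 0.1009]
ee_rot: [0.0, 0.865, 0.502, -0.001]
force: [1.0, 0.1, 0.4]
opening: 0.0701
gripper_force: 0.0
```

```bash
python3 - <<'E'
from chk import *
print(np.round(s["q"],2)); q=viewer.get_image("scene"); packs(q)
E
```

```text
[0.421  0.0778 0.1009] tooly -29.73 [-1.e-03 -9.e-04 -1.e+00] op 0.07012794829912139 F [1.  0.1 0.4]
tcp in mag mm [-87.7 190.9]
[-0.84  0.35  0.61  2.28 -0.36  0.6  -0.48]
pack 0.72 [316. 226.] 350 (array([422.8,  82.7]), array([94.3, 54.8]), 59.5) z 0.019
pack 0.6 [248. 217.] 287 (array([630. , 102.5]), array([95.5, 58. ]), 80.1) z 0.081
pack 0.42 [284. 294.] 1024 (array([622.4, 343.1]), array([ 59.6, 216.1]), 73.3) z 0.027
```

Call:
{"op": "play_rows", "data": {
  "commands": [
    [[0,0,-3],[0,0,0]],
    [[0,0,-5.5],[0,0,0]],
    [[0,0,-7.2],[0,0,0]],
    [[0,0,-8],[0,0,0]],
    [[0,0,-8.1],[0,0,0]],
    [[0,0,-8.1],[0,0,0]],
    [[0,0,-8.1],[0,0,0]],
    [[0,0,-8.1],[0,0,0]]
  ]
}}

```text
time: 23.2
eef_pos: [0.422, 0.0795, 0.0209]
ee_rot: [0.0, 0.864, 0.503, 0.001]
force: [-0.4, -0.2, 1.3]
opening: 0.0702
gripper_force: 0.0
```

```bash
python3 - <<'E'
from chk import *
print(np.round(s["q"],2))
E
```

```text
[0.422  0.0795 0.0209] tooly -29.56 [ 2.1e-03  8.0e-04 -1.0e+00] op 0.07022621394790916 F [-0.4 -0.2  1.3]
tcp in mag mm [-85.8 190.4]
[-0.68  0.52  0.43  2.31 -0.55  0.41 -0.31]
```

Good. Grip.

Call:
{"op": "play_rows", "data": {
  "commands": [
    [[0,0,0],[0,0,0]],
    [[0,0,0],[0,0,0]],
    [[0,0,0],[0,0,0]],
    [[0,0,0],[0,0,0]],
    [[0,0,0],[0,0,0]],
    [[0,0,0],[0,0,0]],
    [[0,0,0],[0,0,0]]
  ],
  "hand": 4.5
}}

```text
time: 23.78
eef_pos: [0.4214, 0.0795, 0.0209]
ee_rot: [-0.0, 0.864, 0.503, 0.001]
force: [-2.6, -0.2, 14.6]
opening: 0.0524
gripper_force: 60.6
```

Call:
{"op": "play_rows", "data": {
  "commands": [
    [[0,0,2],[0,0,0]],
    [[0,0,5.5],[0,0,0]],
    [[0,0,9.5],[0,0,0]],
    [[1.5,0,13],[0,0,0.04]],
    [[4.5,0.2,14],[0,0,0.08]],
    [[8,0.6,14],[0,0,0.12]],
    [[11.5,1.2,14],[0,0,0.16]],
    [[15,1.8,14],[0,0,0.2]],
    [[18.5,2.4,14],[0,0,0.223]],
    [[20.9,2.8,14],[0,0,0.223]],
    [[20.9,2.8,14],[0,0,0.223]],
    [[20.9,2.8,14],[0,0,0.223]]
  ]
}}

```text
time: 24.78
eef_pos: [0.6303, 0.107, 0.1593]
ee_rot: [0.0, 0.803, 0.596, -0.001]
force: [-1.7, 0.1, -2.1]
opening: 0.0524
gripper_force: 66.3
```

Call:
{"op": "play_rows", "data": {
  "commands": [
    [[0,0,0],[0,0,0]],
    [[0,0,0],[0,0,0]],
    [[0,0,0],[0,0,0]],
    [[0,0,0],[0,0,0]]
  ]
}}

```text
time: 25.12
eef_pos: [0.6293, 0.1072, 0.16]
ee_rot: [-0.0, 0.803, 0.596, -0.0]
force: [0.1, -0.0, -1.5]
opening: 0.0522
gripper_force: 66.3
```

Call:
{"op": "play_rows", "data": {
  "commands": [
    [[0,0,-1.5],[0,0,0]],
    [[0,0,-2.5],[0,0,0]],
    [[0,0,-3.3],[0,0,0]],
    [[0,0,-3.9],[0,0,0]],
    [[0,0,-4.4],[0,0,0]],
    [[0,0,-4.8],[0,0,0]],
    [[0,0,-4.8],[0,0,0]],
    [[0,0,-4.8],[0,0,0]]
  ]
}}

```text
time: 25.78
eef_pos: [0.6298, 0.1063, 0.1117]
ee_rot: [0.0, 0.803, 0.596, -0.001]
force: [-1.5, -2.6, -2.5]
opening: 0.0521
gripper_force: 66.3
```

Call:
{"op": "play_rows", "data": {
  "commands": [
    [[0,0,-0.5],[0,0,0]],
    [[0,0,-1],[0,0,0]],
    [[0,0,-1.5],[0,0,0]],
    [[0,0,-2],[0,0,0]],
    [[0,0,-2.4],[0,0,0]],
    [[0,0,-2.6],[0,0,0]],
    [[0,0,-2.6],[0,0,0]]
  ]
}}

```text
time: 26.37
eef_pos: [0.6303, 0.1078, 0.0876]
ee_rot: [-0.001, 0.803, 0.596, 0.001]
force: [-6.7, -0.2, 11.3]
opening: 0.052
gripper_force: 67.7
```

Call:
{"op": "play_rows", "data": {
  "commands": [
    [[0,0,-0.4],[0,0,0]],
    [[0,0,-0.7],[0,0,0]],
    [[0,0,-0.9],[0,0,0]],
    [[0,0,-1],[0,0,0]],
    [[0,0,-1],[0,0,0]],
    [[0,0,-1],[0,0,0]]
  ]
}}

```text
time: 26.87
eef_pos: [0.6304, 0.1078, 0.0781]
ee_rot: [-0.001, 0.803, 0.596, 0.001]
force: [-7.4, 0.6, 15.9]
opening: 0.0521
gripper_force: 68.2
```

Call:
{"op": "play_rows", "data": {
  "commands": [
    [[0,0,-0.15],[0,0,0]],
    [[0,0,-0.15],[0,0,0]],
    [[0,0,-0.15],[0,0,0]]
  ]
}}

```text
time: 27.12
eef_pos: [0.6303, 0.1078, 0.0767]
ee_rot: [-0.001, 0.803, 0.596, 0.001]
force: [-8.2, -0.9, 16.4]
opening: 0.0523
gripper_force: 68.3
```

Call:
{"op": "play_rows", "data": {
  "commands": [
    [[0,0,0],[0,0,0]],
    [[0,0,0],[0,0,0]],
    [[0,0,0],[0,0,0]],
    [[0,0,0],[0,0,0]],
    [[0,0,3],[0,0,0]],
    [[0,0,6],[0,0,0]],
    [[0,0,9],[0,0,0]],
    [[-1,2.5,10],[0,0,0]],
    [[-2,6,10],[0,0,0]],
    [[-3,9.5,10],[0,0,0]],
    [[-3.8,13.4,10],[0,0,0]],
    [[-3.8,13.4,10],[0,0,0]]
  ],
  "hand": 7
}}

```text
time: 28.12
eef_pos: [0.5892, 0.2525, 0.1735]
ee_rot: [-0.003, 0.799, 0.601, 0.001]
force: [-0.1, 2.0, -1.2]
opening: 0.0696
gripper_force: 0.0
```

Call:
{"op": "play_rows", "data": {
  "commands": [
    [[0,0,0],[0,0,0]],
    [[0,0,0],[0,0,0]],
    [[0,0,0],[0,0,0]]
  ],
  "hand": 0
}}

```text
time: 28.37
eef_pos: [0.5926, 0.2393, 0.1744]
ee_rot: [0.001, 0.803, 0.595, -0.0]
force: [0.6, -0.2, -0.3]
opening: 0.0339
gripper_force: 0.0
```

```bash
python3 - <<'E'
from chk import *
p=viewer.get_image("top"); well(p); packs(p); save(p,"w3.png",(200,110,340,230),5)
d=silhouettes("lever_tip",p)
for e in d[:2]: P=cloud(p,e["region"]); print(e["conf"],e["point"],P.mean(0) if len(P) else 0)
E
```

```text
[0.5926 0.2393 0.1744] tooly -16.92 [ 4.e-04 -1.e-03 -1.e+00] op 0.033855418283564816 F [ 0.6 -0.2 -0.3]
tcp in mag mm [116.5  73.3]
well z (x -30,0,30): [np.float64(0.0798), np.float64(0.0804), np.float64(0.0794)]
pack 0.56 [275. 168.] 733 (array([634. , 106.1]), array([90.9, 65.7]), 67.4) z 0.079
```

View pics/w3.png

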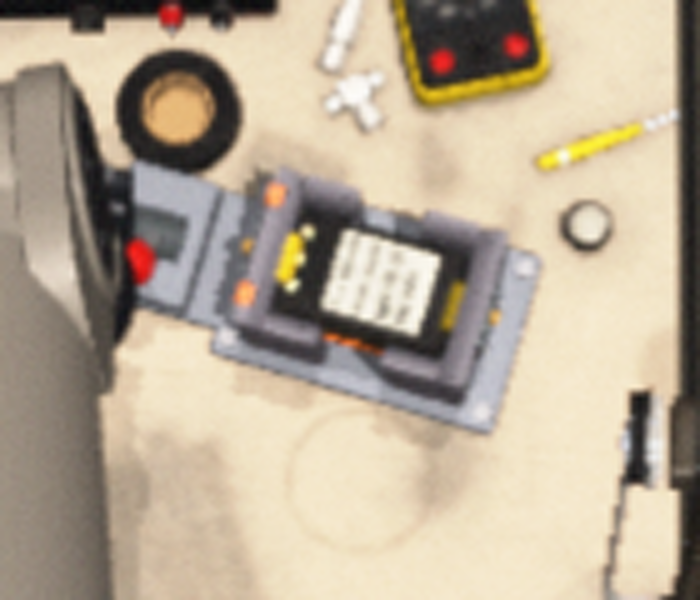

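All three packs are in, with catches showing at (290,258) and (455,303) and the top at 0.080. The lever knob at (140,262) is still at load. I lower the closed fingers beside the knob and push.

Call:
{"op": "play_rows", "data": {
  "commands": [
    [[0,0,-2],[0,0,0]],
    [[0,0,-4.5],[0,0,0]],
    [[0,0,-7],[0,0,0]],
    [[0,0,-8.8],[0,0,0]],
    [[0,0,-9],[0,0,0]],
    [[0,0,-9],[0,0,0]],
    [[0,0,-9],[0,0,0]]
  ]
}}

```text
time: 29.1
eef_pos: [0.593, 0.2407, 0.0853]
ee_rot: [0.0, 0.803, 0.596, 0.001]
force: [0.1, 0.0, -0.2]
opening: -0.0002
gripper_force: 0.0
```

Call:
{"op": "play_rows", "data": {
  "commands": [
    [[1,-0.3,0],[0,0,0]],
    [[1.9,-0.6,0],[0,0,0]],
    [[2.7,-0.8,0],[0,0,0]],
    [[3.4,-1,0],[0,0,0]],
    [[4.1,-1.2,0],[0,0,0]],
    [[4.8,-1.45,0],[0,0,0]],
    [[5.5,-1.7,0],[0,0,0]],
    [[6,-1.8,0],[0,0,0]],
    [[6.4,-1.9,0],[0,0,0]],
    [[6.4,-1.9,0],[0,0,0]]
  ]
}}

```text
time: 29.93
eef_pos: [0.6569, 0.2214, 0.084]
ee_rot: [0.0, 0.803, 0.596, -0.0]
force: [-0.0, 0.1, -0.0]
opening: -0.0001
gripper_force: 0.0
```

Call:
{"op": "play_rows", "data": {
  "commands": [
    [[0.3,-0.1,0],[0,0,0]],
    [[0.6,-0.2,0],[0,0,0]],
    [[0.8,-0.25,0],[0,0,0]],
    [[0.8,-0.25,0],[0,0,0]]
  ]
}}

```text
time: 30.27
eef_pos: [0.6642, 0.2197, 0.0842]
ee_rot: [-0.0, 0.803, 0.596, -0.0]
force: [-0.7, 0.2, -0.5]
opening: -0.0001
gripper_force: 0.3
```

```bash
python3 - <<'E'
from chk import *
for n in("scene","top"):
    p=viewer.get_image(n)
    for e in silhouettes("lever_tip",p)[:2]:
        P=cloud(p,e["region"]); print(n,e["conf"],e["point"],P.mean(0), (H@(P.mean(0)[:2]-c0)*1000).round(1))
    if n=="scene": save(p,"lev.png",(180,180,300,300),5)
E
```

```text
[0.6642 0.2197 0.0842] tooly -16.79 [-2.e-04  1.e-04 -1.e+00] op -5.866088955902377e-05 F [-0.7  0.2 -0.5]
tcp in mag mm [118.4  -0.9]
top 0.63 [272.6, 167.9] [0.63005845 0.10801927 0.07924097] [ 1.6 -0.5]
top 0.54 [148.4, 170.2] [0.63062129 0.44349547 0.04793425] [323.   95.9]
```

View pics/lev.png

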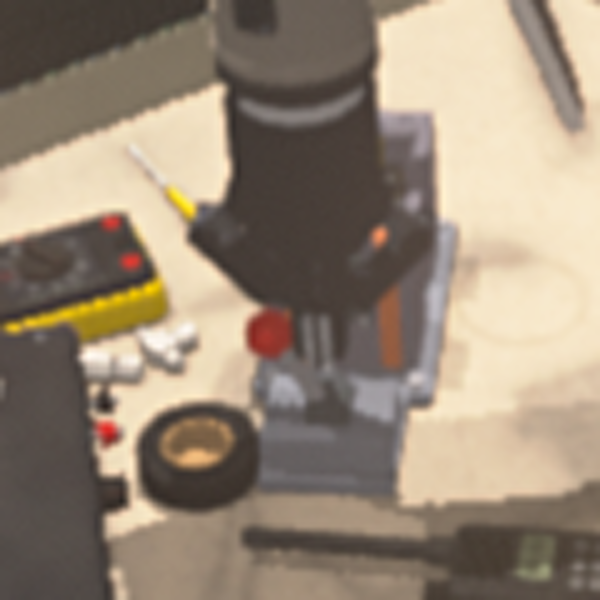

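The knob has crossed and is now left of the fingers at (270,333). I push on to the stop.

Call:
{"op": "play_rows", "data": {
  "commands": [
    [[0.2,-0.05,0],[0,0,0]],
    [[0.4,-0.1,0],[0,0,0]],
    [[0.6,-0.2,0],[0,0,0]],
    [[0.6,-0.2,0],[0,0,0]],
    [[0.6,-0.2,0],[0,0,0]]
  ]
}}

```text
time: 30.88
eef_pos: [0.6651, 0.2195, 0.0841]
ee_rot: [-0.004, 0.802, 0.597, -0.004]
force: [-19.0, 2.0, 12.3]
opening: -0.0002
gripper_force: 9.1
```

It is hard against the stop. I back away and rise.

Call:
{"op": "play_rows", "data": {
  "commands": [
    [[-1.5,0.45,0],[0,0,0]],
    [[-3,0.9,0],[0,0,0]],
    [[-4,1.2,1],[0,0,0]],
    [[-5,1.5,4],[0,0,0]],
    [[-6,1.8,8],[0,0,0]],
    [[-10,3,11],[0,0,0]],
    [[-14,5,12],[0,0,0]],
    [[-18,7,12],[0,0,0]],
    [[-18,7,12],[0,0,0]],
    [[-18,7,12],[0,0,0]],
    [[-18,7,12],[0,0,0]]
  ]
}}

```text
time: 31.8
eef_pos: [0.49, 0.2885, 0.2055]
ee_rot: [-0.0, 0.802, 0.597, 0.001]
force: [0.8, -0.1, 0.4]
opening: -0.0002
gripper_force: 0.0
```

```bash
python3 - <<'E'
from chk import *
p=viewer.get_image("top"); well(p); save(p,"end.png",(130,90,340,250),3.8)
e=silhouettes("lever_tip",p)[0]; P=cloud(p,e["region"]); P=P[P[:,2]>.08]; print(e["conf"],e["point"],P.mean(0),(H@(P.mean(0)[:2]-c0)*1000).round(1))
for n in("handset","mug","dummy_load","tape_black"):
    e=silhouettes(n,p)
    if e: P=cloud(p,e[0]["region"]); print(n,round(e[0]["conf"],2),e[0]["point"],rect(P),np.percentile(P[:,2],[5,50,95]).round(3))
E
```

```text
[0.49   0.2885 0.2055] tooly -16.67 [ 0.0014  0.0016 -1.    ] op -0.0001518275734165013 F [ 0.8 -0.1  0.4]
tcp in mag mm [133.9 185.8]
well z (x -30,0,30): [np.float64(0.0799), np.float64(0.0794), np.float64(0.0795)]Traceback (most recent call last):
  File "<stdin>", line 3, in <module>
IndexError: list index out of range
```

View pics/end.png

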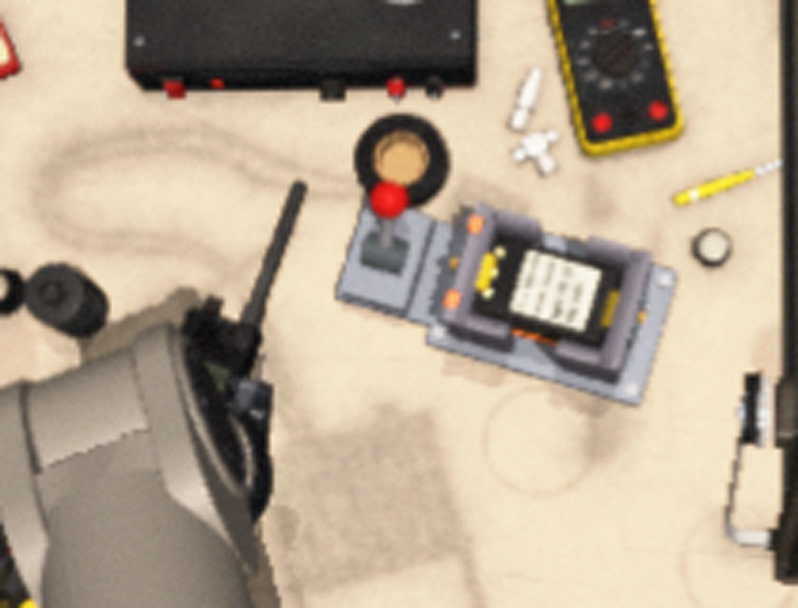

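The final view shows the lever leaning to the far side, knob at (388,198), the packs under both catches, the handset lying flat at about (225,350), and the tape and dummy load unmoved. I check the knob position, then hand in.

```bash
python3 - <<'E'
from chk import *
p=viewer.get_image("top"); W=world(p,[[232.1,142.1]],z=.087)[0]; m=(H@(W[:2]-c0)*1000).round(1); print("knob mag",m)
if m[1]<-22: print(r.finish_job())
E
```

```text
[0.4915 0.2869 0.205 ] tooly -16.87 [ 1.8e-03  3.0e-04 -1.0e+00] op 0.0002568832999447355 F [-0.4 -0.1  0. ]
tcp in mag mm [132.8 183.9]
knob mag [120.2 -28.5]
the job is handed in; nothing more can be done
None
```

The job is handed in: the handset lies flat on the bench, all three packs are caught in the magazine with contacts at the copper end, the lever is hard over at feed, and I moved nothing else; the judge's result was not shown.

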